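# Return four loose spares to their stock trays

## Task

Sort the four loose spares on the mat back into stock: each of the four pink trays still holds one part of its kind, and the matching loose part goes into the empty pocket beside it, standing upright and fully down on the pocket floor. Let go of everything at the end, and do not disturb the flux bottle or the side cutter.

Things in the scene. Friction and masses are not known exactly. Their poses are not given: they have to be found in the camera images.
- relay: loose relay: plain bright-blue upright block, 13 (x) x 29 (y) x 26 mm tall. It stands somewhere on the dark mat (2 mm thick). Origin: centre of its underside, z up. All four weigh 0.015 to 0.09 kg; the pockets leave no room for fingers beside a part, so grip each part in its upper half, fingertips at least 13 mm above its underside.
- capacitor: loose electrolytic capacitor: upright navy-blue can with a white stripe and pale top, 25 mm in diameter, 42 mm tall. It stands somewhere on the dark mat (2 mm thick). Origin: centre of its underside, z up.
- heatsink: loose heat sink: dark grey finned upright block, 27 (x) x 42 (y) x 35 mm tall; a 6 mm thick plate at x = -8 to -2 mm with fins out to x = +14 mm and a small transistor on its -x face. Its two ends at y = -21 and +21 mm are flat and are the best place to grip. It stands somewhere on the dark mat (2 mm thick). Origin: centre of its underside, z up.
- potentiometer: loose potentiometer: black square base 26 x 26 x 12 mm with a round grey knob, 19 mm in diameter, standing on its middle up to 26 mm. It stands somewhere on the dark mat (2 mm thick). Origin: centre of its underside, z up.
- relay_tray: fixed pink plastic tray, 70 (x) x 112 (y) x 14 mm, label on its -x edge; two pockets: at y = +26 mm one holding a relay (fixed), at y = -26 mm, x = 0 the empty one. Pocket 29 (x) x 45 (y) mm, for a relay with its 29 mm side along tray y; 10 mm deep, floor 4 mm above the underside. Origin: centre of the underside, on the bench.
- capacitor_tray: fixed pink plastic tray, 70 (x) x 112 (y) x 14 mm, label on its -x edge; two pockets: at y = +26 mm one holding a capacitor (fixed), at y = -26 mm, x = 0 the empty one. Pocket round, 41 mm in diameter; 10 mm deep, floor 4 mm above the underside. Origin: centre of the underside, on the bench.
- heatsink_tray: fixed pink plastic tray, 70 (x) x 112 (y) x 14 mm, label on its -x edge; two pockets: at y = +26 mm one holding a heat sink (fixed), at y = -26 mm, x = 0 the empty one. Pocket 58 (x) x 43 (y) mm, for a heat sink with its 42 mm side along tray x; 10 mm deep, floor 4 mm above the underside. Origin: centre of the underside, on the bench.
- potentiometer_tray: fixed pink plastic tray, 70 (x) x 112 (y) x 14 mm, label on its -x edge; two pockets: at y = +26 mm one holding a potentiometer (fixed), at y = -26 mm, x = 0 the empty one. Pocket 42 x 42 mm; 10 mm deep, floor 4 mm above the underside. Origin: centre of the underside, on the bench.
- flux_bottle: bystander: amber bottle with white spout, 32 mm in diameter, 111 mm tall, standing behind the mat, right of the oscilloscope; origin at the centre of its underside. Not to be disturbed. The oscilloscope (red and grey, over 0.15 m tall, not listed) begins at about x = 0.63 m between mat and trays: cross in front of it.
- side_cutter: bystander: blue-handled side cutter lying flat between the mat and the trays, 45 (x) x 124 (y) x 10 mm; origin at the centre of its underside. Not to be disturbed.

How it is judged:
By the outcome, as a careful person would: the job done as asked, in the order asked, and still so for the second after the job is handed in, with the robot touching nothing.
It also fails if it takes over 102 s, if anything falls off the work surface, if the arm or the gripper's body presses on something with over 40 N, if the wrist force passes 120 N, or if a joint passes its speed limit or range.

## Robot

A 6-joint arm with a two-finger parallel gripper is mounted at the origin on a cart in front of the work surface, level with it; the furniture and walls round the work are solid. World frame = base frame: x ahead of the robot, y to its left, z up, the work surface at z = 0. Lengths are in mm, angles in rad, forces in N, time in s.
With the tool pointing down it reaches from about 300 to 775 mm from the base axis. Payload 14.6 kg.
Tool frame: the origin (TCP) lies between the finger pads; the fingertips stand manip.tip_reach ahead of it and the grasp point (between the pads) lies 5 mm behind it (manip.tip_reach is the distance from the TCP to the fingertips, in mm); z points along the fingers, y is the line along which they close (so a half turn about z gives the same grasp; the last joint's range is limited). The gripper opens to 94 mm and grips with 3 to 60 N. Pads are 16 mm wide; open, the fingers measure 119 mm over their backs; the gripper's body (75 mm by 177 mm) begins 78 mm behind the grasp point.
Start: joints at [-1.22, 0.3, 1.521, -0, 1.321, -0.067], TCP at [223.155, -502.684, 219.446] pointing down, gripper open.
Joint ranges: [-3.03, 3.03], [-0.79, 2.21], [0.23, 2.52], [-1.04, 4.18], [0, 3.07], [-2.55, 2.55]. Speed limits (rad/s): [2.22, 2.22, 2.57, 3.14, 3.14, 3.14].

## Interface

Orientations are given as [roll, pitch, yaw] about the fixed x, y, z axes, in that order (R = Rz(yaw) Ry(pitch) Rx(roll)).
In Python, from cell import manip gives the robot as it stands. The module is installed in compiled form; this text tells all that it offers.
- The arm moves only by the shell command python3 -m creep 'ROWS' [FORCE]. ROWS is JSON, a list of rows, each a list of 3 entries, a list of its own where there are three numbers: the opening, from -1 (shut) to 1 (fully open), then the shift along the tool's x, y, z in cm, then the turn about the tool's z in units of 5 degrees (1.0 is 5 degrees). In form: [[grip, [tx, ty, tz], roll], ...]. A call has 1 to 12 rows; each row is the pose to reach, as a shift and turn from the pose commanded when the call began, along the tool's axes at that moment; what a row does not reach only later rows make up. A row lasts 1/10 s, in which the tool goes at most 50 mm and 8.59 degrees, less where a joint would pass 70% of its speed; a pose out of reach is approached as far as the arm can. A call with a gripper value outside its range is refused whole. The fingers move at their own pace and stop on an object; FORCE is the grip in N (left out, the last holds). Time passes only in rows, so rows that repeat a pose let the fingers close. It gives the time, the measured TCP pose, the force, the opening and the grip force at its end, in the units of the state.
- manip.read_state(): the state, without advancing time (a new reading comes with each control period).
- manip.camera(name): name is "scene" or "top" or "wrist"; returns the picture (384x512x3 uint8, red, green, blue); there is no depth.
- manip.camera_params(name): a dict with "fovy" (degrees; the focal length in pixels is half the picture's height over the tangent of half this angle, whatever the lens; pixels are square), "cx", "cy" (the principal point, pixels), "k1" (the pictures are not rectified: a ray, as slopes to the right and down, at radius r is drawn at 1 + k1 r^2 times it, then the intrinsics apply), "origin" and "attitude" of the camera in the world. Camera axes: x right, y down, z forward; pixel columns grow to the right and rows downward; lengths in mm; the calibration is good to about 2 mm. A picture is of the moment at which its call begins: read the wrist's pose just before it. camera_params takes no time and is no camera call; for the wrist camera it gives the pose at the moment of the call.
- manip.sign_off(): hands the job in; it is judged then, once.
The state is a dict: "clock": time; "joints": joint angles; "qd": joint speeds; "effort": joint torques, N m; "eef_pos": TCP position; "eef_rot": TCP orientation; "wrist_force": force on the tool from outside, world axes, zero at the start; "moment": the same for the moment, N m; "finger_gap": finger opening in mm; "finger_force": force on a finger pad.
Only numpy, scipy, OpenCV 4.12 (cv2) and the standard library are available. Lean on these libraries where they do the work, as an engineer would, in place of code of your own. Each camera call takes 0.05 s, during which the arm holds its last target. There are 200 camera calls.

## Working session

There is one attempt and no reset: what is moved stays moved. The work goes in short steps, Python scripts to look and compute and a shell command to move; the robot and the scene stay as the last step left them, time stands still between calls to the robot, and variables do not carry over. Pictures are saved under pics/ and viewed, at most 14 in all, crops included, and the job is handed in when it is done.

```bash
mkdir -p pics
cat > h.py <<'E'
import numpy as np, cv2
from cell import manip
from scipy.spatial.transform import Rotation as R
def K(p):
    f=192/np.tan(np.radians(p['fovy'])/2); return f
def ray(p,u,v):
    f=K(p); d=np.array([(u-p['cx'])/f,(v-p['cy'])/f]); s=d.copy()
    for _ in range(20): s=d/(1+p['k1']*(s@s))
    A=np.array(p['attitude']); 
    M=A if A.shape==(3,3) else R.from_euler('xyz',A).as_matrix()
    return M@np.array([s[0],s[1],1.])
def pix(p,u,v,z):
    d=ray(p,u,v);o=np.array(p['origin']);return o+d*(z-o[2])/d[2]
def proj(p,X):
    A=np.array(p['attitude']);M=A if A.shape==(3,3) else R.from_euler('xyz',A).as_matrix()
    c=M.T@(np.array(X)-np.array(p['origin']));s=c[:2]/c[2];s=s*(1+p['k1']*(s@s));f=K(p)
    return s[0]*f+p['cx'],s[1]*f+p['cy']
def snap(name,fn,crop=None,k=1):
    im=manip.camera(name)
    if crop: a,b,c,d=crop; im=im[b:d,a:c]
    if k!=1: im=cv2.resize(im,None,fx=k,fy=k,interpolation=cv2.INTER_CUBIC)
    cv2.imwrite('pics/'+fn,im[:,:,::-1])
E
python3 - <<'E'
from h import *
print(manip.tip_reach,manip.read_state())
for n in ('scene','top','wrist'): print(n,manip.camera_params(n))
snap('top','top0.png',k=1.56); snap('scene','sc0.png',k=1.56)
E
```

```text
14.0 {'clock': 0.0, 'joints': array([-1.21962631e+00,  3.00478522e-01,  1.52160030e+00, -3.43144587e-05,
        1.32072247e+00, -6.66155669e-02]), 'qd': array([ 0.00010329,  0.00038222, -0.00041997,  0.00059588, -0.00031137,
       -0.00068977]), 'effort': array([-5.08915873e-04, -5.31813526e+01, -3.52738559e+01,  7.08053727e-02,
        2.44317355e-02, -1.04346250e-04]), 'eef_pos': array([ 223.04727549, -502.45670469,  218.87412814]), 'eef_rot': array([-3.14038449e+00, -4.72913522e-05,  4.17794071e-01]), 'wrist_force': array([-0.35515392,  0.81866552, -0.23309825]), 'moment': array([-0.04819341,  0.00443303, -0.00167085]), 'finger_force': 0.0, 'finger_gap': 94.30364965749133}
scene {'fovy': 43.65123761131815, 'cx': 258.7218092656236, 'cy': 184.22268309627734, 'k1': 0.053264694863451895, 'origin': array([ 169.3966094 ,  842.5554005 , 1013.44250695]), 'attitude': array([-2.38963278e+00, -5.24271758e-04, -2.70265664e+00])}
top {'fovy': 50.804800534569466, 'cx': 251.726215368463, 'cy': 190.8360095044211, 'k1': -0.045411103337160995, 'origin': array([ 476.5419617 ,  -18.9479149 , 1028.55437495]), 'attitude': array([-3.06900414,  0.00532539, -1.55720293])}
wrist {'fovy': 70.45775657374065, 'cx': 254.26847234439612, 'cy': 187.00244907134973, 'k1': -0.02980968959802371, 'origin': array([ 283.27244183, -475.86079155,  383.85772501]), 'attitude': array([ 2.90934744e+00,  2.66415720e-03, -1.15179920e+00])}
```

View pics/top0.png

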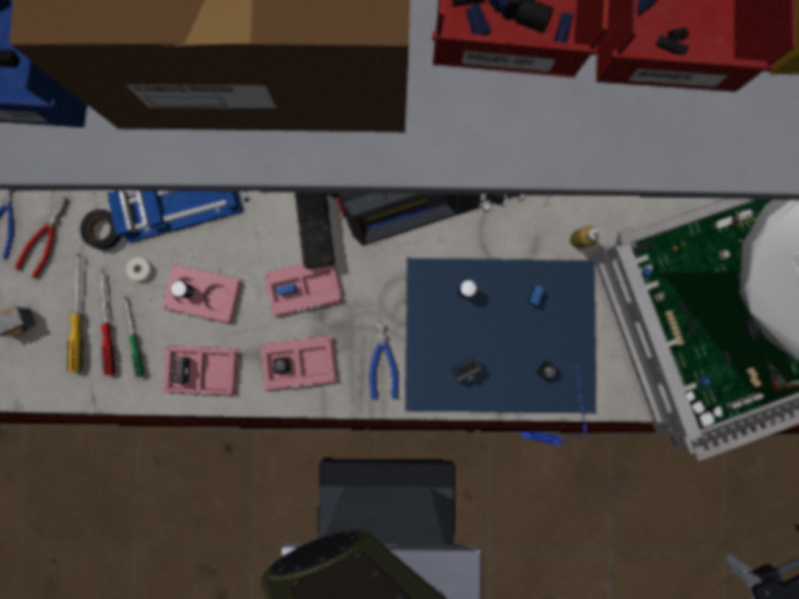

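View pics/sc0.png

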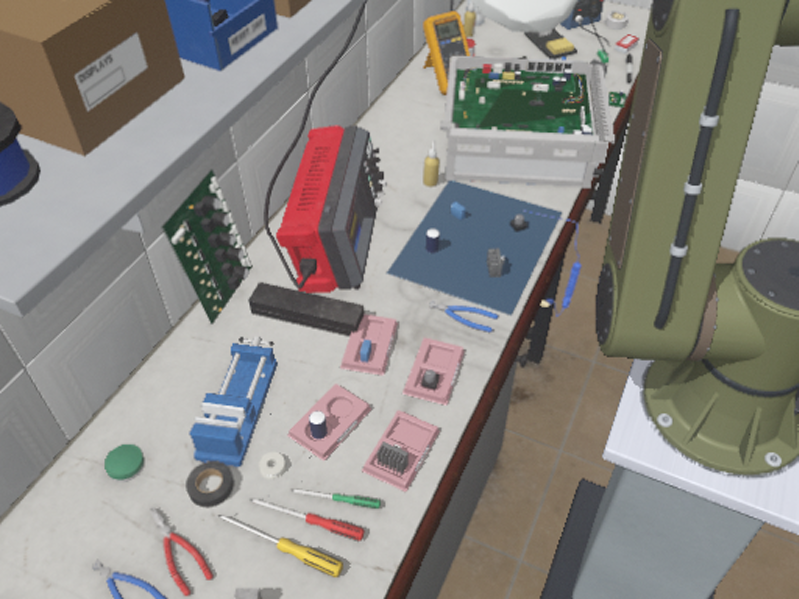

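The top picture shows all four parts on the mat (÷1.56: capacitor ~(300,185), relay (344,190), heat sink (300,238), pot (352,238)). The trays are on the left and the cutter is between them. I'll enlarge both areas.

Run:
```python
from h import *
im=manip.camera('top')
for n,(a,b,c,d) in dict(mat=(255,160,385,270),tray=(100,160,230,260)).items():
    cv2.imwrite(f'pics/{n}.png',cv2.resize(im[b:d,a:c],None,fx=6,fy=5.4545 if 0 else 6,interpolation=cv2.INTER_CUBIC)[:590,:,::-1])
p=manip.camera_params('top')
for n,u,v,z in [('cap',468/1.5625,288/1.5625,44),('rel',537/1.5625,296/1.5625,28),('hs',468/1.5625,371/1.5625,25),('pot',548/1.5625,371/1.5625,28),('cut',384/1.5625,361/1.5625,5),('flux',590/1.5625,233/1.5625,105),('matTL',406/1.5625,259/1.5625,2),('matBR',596/1.5625,412/1.5625,2)]: print(n,pix(p,u,v,z).round())
```

```text
cap [ 566. -129.   44.]
rel [ 556. -241.   28.]
hs [ 436. -132.   25.]
pot [ 437. -258.   28.]
cut [449.   1.   5.]
flux [ 644. -303.  105.]
matTL [616. -32.   2.]
matBR [ 371. -342.    2.]
```

View pics/mat.png

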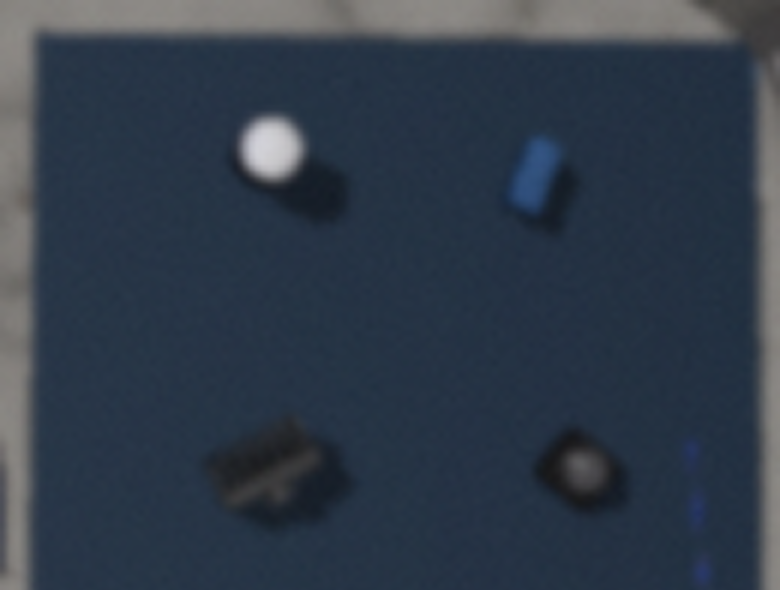

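View pics/tray.png

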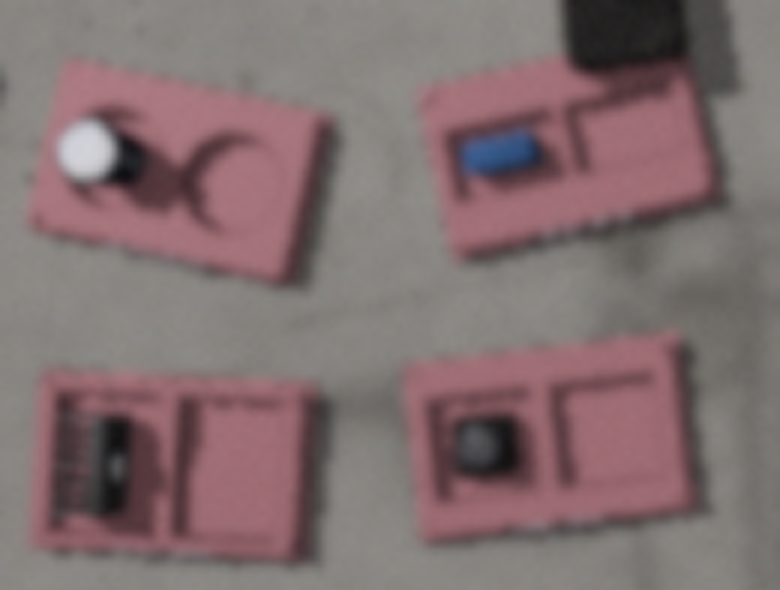

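Clear view: parts and trays are upright, and the cap tray corners in the crop are ~(72,62), (330,112), (283,280), (32,228). I'll fit the trays by colour, then triangulate the bar and the bottle.

```bash
cat >> h.py <<'E'
def go(x,y,z,yaw):
    "shift in cm, turn in 5deg units from current pose; yaw deg (mod 180)"
    s=manip.read_state();M=R.from_euler('xyz',s['eef_rot']).as_matrix()
    d=M.T@(np.array([x,y,z])-s['eef_pos'])/10
    y0=np.degrees(s['eef_rot'][2]); t=-((yaw-y0+90)%180-90)/5
    print('shift',d.round(2),'roll',round(t,2),'pos',s['eef_pos'].round(1),'yaw',round(y0,1),'j',s['joints'].round(2),'t',round(s['clock'],1))
E
python3 - <<'E'
from h import *
im=manip.camera('top');p=manip.camera_params('top')
h=cv2.cvtColor(im,cv2.COLOR_RGB2HSV).astype(int);H=h[...,0]
m=(((H>165)|(H<6))&(h[...,1]>60)&(h[...,2]>100)).astype(np.uint8); m[:160]=0;m[262:]=0;m[:,235:]=0;m[:,98:103]=0
n,l,st,c=cv2.connectedComponentsWithStats(m)
for i in range(1,n):
    if st[i,4]<400: continue
    pts=np.argwhere(l==i)[:,::-1]
    w=np.array([pix(p,u,v,13)[:2] for u,v in pts]).astype(np.float32)
    r=cv2.minAreaRect(w); print(c[i].round(),r)
q=manip.camera_params('scene');k=1.5625
print('bottle base',pix(q,431/k,182/k,0),'tip top',pix(q,431/k,145/k,111))
# bar & scope: triangulate
def tri(a,b):
    o1,o2=p['origin'],q['origin'];d1,d2=ray(p,*a),ray(q,*b)
    t=np.linalg.lstsq(np.c_[d1,-d2],o2-o1,rcond=None)[0];A=o1+t[0]*d1;B=o2+t[1]*d2;return ((A+B)/2).round(),np.linalg.norm(A-B).round(1)
print('bar near corners',tri((333/k,262/k),(362/k,308/k)),tri((304/k,265/k),(357/k,331/k)))
print('chassis corner',tri((698/k,452/k),(607/k,138/k)),pix(q,440/k,178/k,0),pix(q,597/k,180/k,0))
E
```

```text
[131. 188.] ((552.987060546875, 298.3935241699219), (114.77748107910156, 72.1427230834961), 78.45872497558594)
[194. 185.] ((567.2410888671875, 132.86700439453125), (72.26888275146484, 113.63816833496094), 14.418407440185547)
[193. 232.] ((443.6761779785156, 138.39198303222656), (73.68840789794922, 114.31366729736328), 7.562061786651611)
[131. 237.] ((429.6787414550781, 295.8590087890625), (115.97943878173828, 72.78303527832031), 88.45109558105469)
bottle base [ 6.51420184e+02 -3.19580480e+02 -1.13686838e-13] tip top [ 645.64978711 -299.03251149  111.        ]
bar near corners (array([606.,  84.,  29.]), np.float64(0.9)) (array([597., 130.,  22.]), np.float64(8.0))
chassis corner (array([ 330., -449.,  126.]), np.float64(2.9)) [ 639.39773944 -340.1291083     0.        ] [ 333.86349063 -474.98672342    0.        ]
```

```bash
python3 -c "
from h import *
go(300,-250,230,24);go(480,-190,230,24)"
```

```text
shift [ 17.28 -19.96  -1.07] roll -0.01 pos [ 223.1 -502.6  219.1] yaw 23.9 j [-1.22  0.3   1.52 -0.    1.32 -0.07] t 0.2
shift [ 36.16 -18.15  -1.07] roll -0.01 pos [ 223.1 -502.6  219.1] yaw 23.9 j [-1.22  0.3   1.52 -0.    1.32 -0.07] t 0.2
```

```bash
python3 -m creep '[[1,[17.3,-20,-1],0],[1,[17.3,-20,-1],0],[1,[17.3,-20,-1],0],[1,[17.3,-20,-1],0],[1,[17.3,-20,-1],0],[1,[36.2,-18.2,-1],0],[1,[36.2,-18.2,-1],0],[1,[36.2,-18.2,-1],0],[1,[36.2,-18.2,-1],0],[1,[36.2,-18.2,-1],0],[1,[36.2,-18.2,-1],0],[1,[36.2,-18.2,-1],0]]' 20
python3 - <<'E'
from h import *
go(480,-190,230,24); p=manip.camera_params('wrist')
import json; json.dump({k:np.array(v).tolist() for k,v in p.items()},open('w1.json','w'))
snap('wrist','w1.png',k=1.56)
E
```

```text
clock: 1.4
eef_pos: [479.4, -189.8, 229.4]
eef_rot: [-3.141, 0.0, 0.417]
wrist_force: [-0.3, -0.7, -0.5]
finger_gap: 93.9
finger_force: 0.0
shift [ 0.04  0.04 -0.06] roll -0.02 pos [ 479.4 -189.8  229.4] yaw 23.9 j [-0.45  0.22  1.6  -0.    1.32  0.71] t 1.4
```

View pics/w1.png

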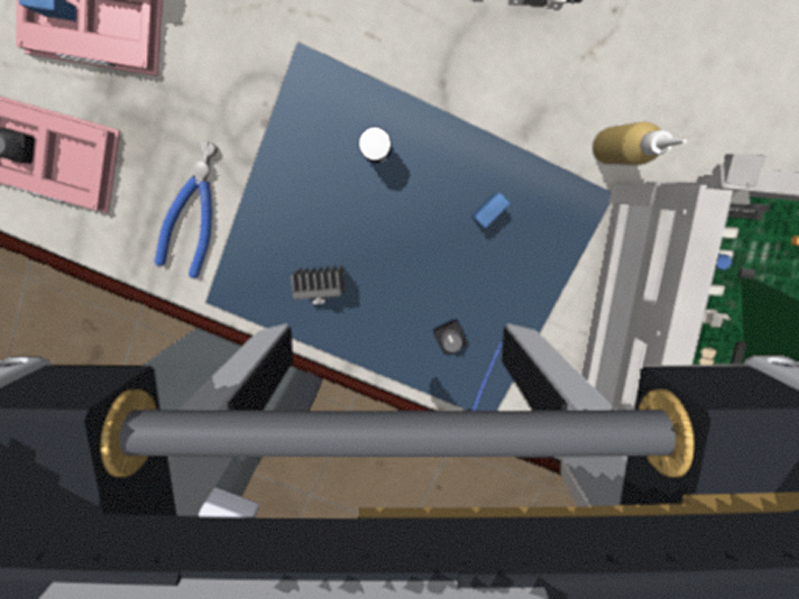

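All four parts are visible: capacitor top (375,144), relay (491,211), heat sink (317,285), pot knob (452,341). An enlarged crop will give the corners.

Run:
```python
from h import *
im=manip.camera('wrist')
cv2.imwrite('pics/w2.png',cv2.resize(im[75:235,180:340],None,fx=3.7,fy=3.7,interpolation=cv2.INTER_CUBIC)[:,:,::-1])
```

```text
(no output)
```

View pics/w2.png

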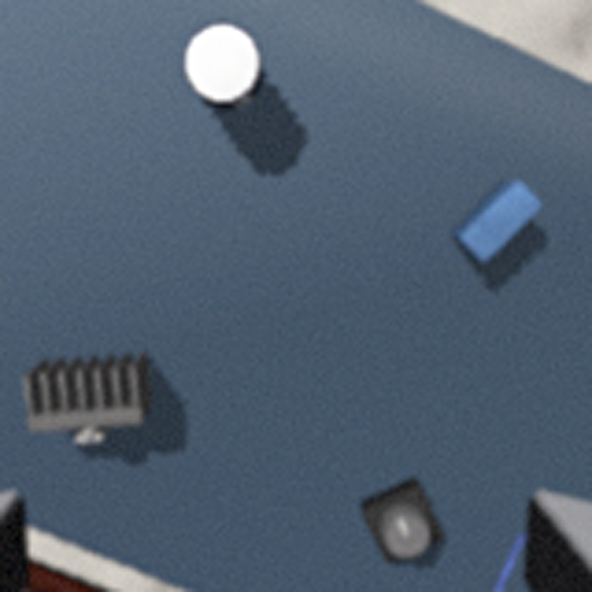

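Run:
```python
from h import *
import json
p={k:(np.array(v) if isinstance(v,list) else v) for k,v in json.load(open('w1.json')).items()}
f=lambda x,y,z:pix(p,180+x/3.7,75+y/3.7,z)[:2]
ang=lambda a,b:np.degrees(np.arctan2(*(b-a)[::-1])).round(1)
print('cap',f(223,63,44),'diam',np.linalg.norm(f(185,63,44)-f(261,63,44)))
C=[f(*c,28) for c in [(520,180),(543,206),(483,263),(457,236)]]
print('relay',np.mean(C,0),'sides',[np.linalg.norm(C[i]-C[(i+1)%4]).round(1) for i in range(4)],'long',ang(C[2],C[1]),ang(C[3],C[0]))
L,Rr=f(27,412,37),f(142,405,37)
print('hs',f(85,402,37),'len',np.linalg.norm(L-Rr),'y-axis ang',ang(Rr,L))
print('pot',f(407,530,28),'d',np.linalg.norm(f(380,530,28)-f(434,530,28)),'edge',ang(f(362,507,14),f(417,480,14)),ang(f(417,480,14),f(441,545,14)))
q=manip.camera_params('top'); print('top view check',*[pix(q,255+x/6,160+y/6,z)[:2].round(1) for x,y,z in [(272,150,44),(536,175,28),(268,462,37),(586,468,28)]])
```

```text
cap [ 566.03054316 -131.91160161] diam 25.219576283705596
relay [ 558.03548339 -242.91450437] sides [np.float64(12.6), np.float64(28.9), np.float64(13.8), np.float64(29.3)] long -21.4 -23.7
hs [ 438.14070373 -131.85975273] len 42.28847437690047 y-axis ang 117.5
pot [ 438.9857455  -262.89162649] d 20.808803079329877 edge -38.5 -134.9
top view check [ 563.9 -131.3] [ 556.4 -242.7] [ 437.2 -131.2] [ 435.9 -263.1]
```

Run:
```python
from h import *
q=manip.camera_params('scene');k=1.5625;p=manip.camera_params('top')
for n,u,v in [('scope base front-left',330,290),('front-mid',345,288),('front right',372,222),('left low',283,255)]: print(n,pix(q,u/k,v/k,0).round())
for u,v in [(362,240),(480,205),(340,195)]: print([pix(p,u/k,v/k,z).round() for z in (20,160)])
go(565,-131.6,90,0);go(437.7,-131.5,90,27.5)
```

```text
scope base front-left [693.  48.   0.]
front-mid [671.  31.   0.]
front right [ 708. -153.    0.]
left low [820.   5.   0.]
[array([643.,  39.,  20.]), array([620.,  31., 160.])]
[array([ 703., -151.,   20.]), array([ 672., -133.,  160.])]
[array([717.,  76.,  20.]), array([683.,  63., 160.])]
shift [10.19 -1.89 13.98] roll 4.77 pos [ 479.4 -190.1  229.8] yaw 23.9 j [-0.45  0.21  1.6  -0.    1.32  0.71] t 1.5
shift [-1.44 -7.05 13.98] roll -0.73 pos [ 479.4 -190.1  229.8] yaw 23.9 j [-0.45  0.21  1.6  -0.    1.32  0.71] t 1.5
```

Both measurements agree within 2 mm, so I'm starting with the heat sink.

```bash
python3 -m creep '[[1,[-1.4,-7,0],-0.7],[1,[-1.4,-7,0],-0.7],[1,[-1.4,-7,5],-0.7],[1,[-1.4,-7,10],-0.7],[1,[-1.4,-7,14],-0.7],[1,[-1.4,-7,16],-0.7],[1,[-1.4,-7,18],-0.7],[1,[-1.4,-7,19.4],-0.7],[1,[-1.4,-7,19.8],-0.7],[1,[-1.4,-7,19.8],-0.7]]' 25
python3 -c "
from h import *
go(437.7,-131.5,31,27.5);snap('wrist','g1.png',crop=(130,130,390,300),k=2)"
```

```text
clock: 2.5
eef_pos: [438.6, -131.5, 31.6]
eef_rot: [-3.141, 0.0, 0.478]
wrist_force: [1.2, -0.5, -0.1]
finger_gap: 93.8
finger_force: 0.0
shift [-0.08 -0.04  0.06] roll -0.02 pos [ 438.6 -131.5   31.6] yaw 27.4 j [-0.37  0.36  1.94 -0.    0.84  0.72] t 2.5
```

View pics/g1.png

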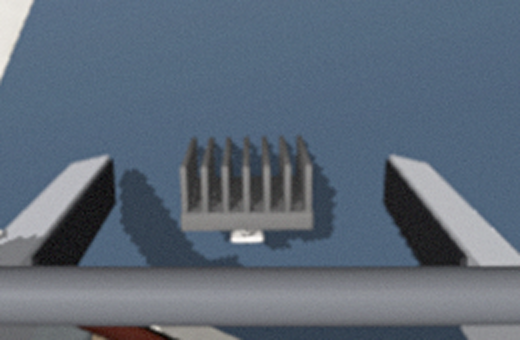

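Fingers straddle the heat sink squarely. Close and lift.

```bash
python3 -m creep '[[-1,[0,0,0.1],0],[-1,[0,0,0.1],0],[-1,[0,0,0.1],0],[-1,[0,0,0.1],0],[-1,[0,0,0.1],0],[-1,[0,0,0.1],0],[-1,[0,0,0.1],0],[-1,[0,0,-1],0],[-1,[0,0,-4],0],[-1,[0,0,-8],0],[-1,[0,0,-10],0],[-1,[0,0,-10],0]]' 25
python3 -c "
from h import *
go(429,270,130,88.5)"
```

```text
clock: 3.75
eef_pos: [440.2, -131.6, 134.7]
eef_rot: [3.137, -0.004, 0.479]
wrist_force: [0.4, -0.1, -1.2]
finger_gap: 41.5
finger_force: 25.0
shift [ 17.52 -36.16   0.38] roll -12.21 pos [ 440.2 -131.6  134.7] yaw 27.4 j [-0.37  0.19  1.87 -0.    1.08  0.72] t 3.8
```

```bash
python3 -m creep '[[-1,[17.5,-36.2,0],-12.2],[-1,[17.5,-36.2,0],-12.2],[-1,[17.5,-36.2,0],-12.2],[-1,[17.5,-36.2,0],-12.2],[-1,[17.5,-36.2,0],-12.2],[-1,[17.5,-36.2,0],-12.2],[-1,[17.5,-36.2,0],-12.2],[-1,[17.5,-36.2,0],-12.2],[-1,[17.5,-36.2,0],-12.2],[-1,[17.5,-36.2,5],-12.2],[-1,[17.5,-36.2,6.5],-12.2],[-1,[17.5,-36.2,6.5],-12.2]]' 25
python3 -c "
from h import *
go(429,270,33,88.5);snap('wrist','p1.png',crop=(100,90,400,300),k=2)"
```

```text
clock: 4.95
eef_pos: [426.0, 269.5, 63.7]
eef_rot: [-3.137, 0.003, 1.543]
wrist_force: [0.8, 0.6, -0.3]
finger_gap: 41.5
finger_force: 25.0
shift [0.06 0.32 3.07] roll -0.02 pos [426.  269.5  63.7] yaw 88.4 j [ 0.49  0.39  1.79 -0.    0.96  0.52] t 5.0
```

View pics/p1.png

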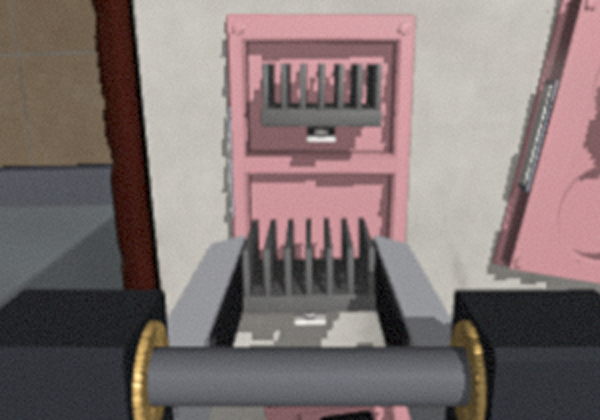

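The part hangs over the empty pocket with the same orientation as its neighbour. I'll check the tray position from its corners: outer (228,16) and (413,16), pocket edge (248,172) and (392,172).

```bash
python3 - <<'E'
from h import *
p=manip.camera_params('wrist')
for x,y in [(228,16),(413,16),(248,172),(392,172)]: print(pix(p,100+x/2,90+y/2,14).round(1))
print('expect outer y',295.9+56,'x',429.7-35,429.7+35,'pocket y',270+21.5,'x',429-29,429+29)
E
python3 -m creep '[[-1,[0,0.3,1.5],0],[-1,[0,0.3,2.2],0],[-1,[0,0.3,2.7],0],[-1,[0,0.3,2.9],0],[-1,[0,0.3,3],0],[-1,[0,0.3,3],0]]' 25
```

```text
[397.9 355.7  14. ]
[468.3 353.9  14. ]
[402.4 295.1  14. ]
[460.7 293.5  14. ]
expect outer y 351.9 x 394.7 464.7 pocket y 291.5 x 400 458
clock: 5.6
eef_pos: [430.6, 270.7, 36.6]
eef_rot: [3.141, -0.0, 1.544]
wrist_force: [-0.3, 0.8, -0.6]
finger_gap: 41.8
finger_force: 25.0
```

```bash
python3 -m creep '[[-1,[0.05,0,0.15],0],[-1,[0.05,0,0.25],0],[-1,[0.05,0,0.3],0],[-1,[0.05,0,0.3],0]]' 25
```

```text
clock: 6.0
eef_pos: [430.4, 271.2, 33.4]
eef_rot: [-3.141, 0.0, 1.544]
wrist_force: [0.5, -0.8, -1.0]
finger_gap: 41.4
finger_force: 25.0
```

```bash
for i in 1 2; do python3 -m creep '[[-1,[0,0,0.07],0],[-1,[0,0,0.07],0],[-1,[0,0,0.07],0]]' 25 | egrep 'eef_pos|wrist'; done
```

```text
eef_pos: [430.5, 271.2, 32.7]
wrist_force: [0.2, 0.2, 0.1]
eef_pos: [430.6, 271.2, 32.4]
wrist_force: [-2.7, -1.3, 5.0]
```

Floor contact (5 N), so release and rise, then on to the potentiometer.

```bash
python3 -m creep '[[0.4,[0,0,-0.05],0],[0.4,[0,0,-0.05],0],[0.4,[0,0,-0.05],0],[0.4,[0,0,-0.05],0],[0.4,[0,0,-1],0],[0.4,[0,0,-4],0],[0.4,[0,0,-9],0],[0.4,[0,0,-10],0],[0.4,[0,0,-10],0],[0.4,[0,0,-10],0]]' 25
python3 -c "
from h import *
snap('wrist','r1.png',crop=(100,90,400,300),k=2)
go(437.5,-263,80,135)"
```

```text
clock: 7.6
eef_pos: [430.1, 270.9, 131.2]
eef_rot: [-3.141, 0.001, 1.544]
wrist_force: [-0.3, 0.2, -0.1]
finger_gap: 65.6
finger_force: 0.0
shift [-53.34   2.23   5.12] roll -9.31 pos [429.9 270.8 130.7] yaw 88.4 j [0.49 0.3  1.74 0.   1.1  0.52] t 7.7
```

View pics/r1.png

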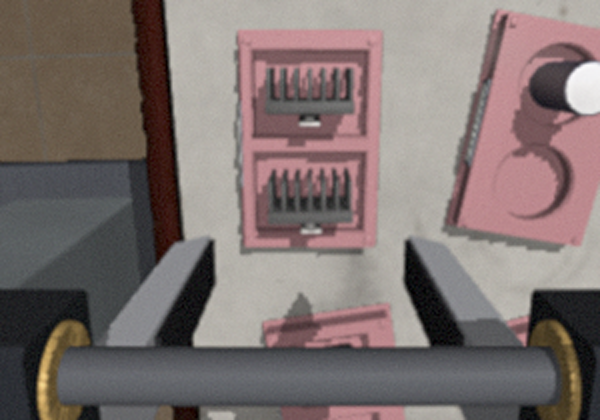

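The heat sink is seated flat at (310,195), matching its neighbour. Moving to the pot.

```bash
python3 -m creep '[[0.4,[-53.3,2.2,0],-9.3],[0.4,[-53.3,2.2,0],-9.3],[0.4,[-53.3,2.2,0],-9.3],[0.4,[-53.3,2.2,0],-9.3],[0.4,[-53.3,2.2,0],-9.3],[0.4,[-53.3,2.2,0],-9.3],[0.4,[-53.3,2.2,0],-9.3],[0.4,[-53.3,2.2,0],-9.3],[0.4,[-53.3,2.2,0],-9.3],[0.4,[-53.3,2.2,0],-9.3],[0.4,[-53.3,2.2,0],-9.3],[0.4,[-53.3,2.2,5],-9.3]]' 25
python3 -m creep '[[0.4,[0,0,0],0],[0.4,[0,0,0],0]]' 
python3 -c "
from h import *
snap('wrist','g2.png',crop=(130,100,390,300),k=2)
go(437.5,-263,30.8,135)"
```

```text
clock: 8.85
eef_pos: [439.3, -264.4, 89.4]
eef_rot: [3.141, 0.007, 2.353]
wrist_force: [0.8, -1.3, -0.0]
finger_gap: 65.9
finger_force: 0.0
clock: 9.05
eef_pos: [437.1, -259.0, 86.0]
eef_rot: [-3.141, -0.004, 2.354]
wrist_force: [-0.7, 0.1, 0.4]
finger_gap: 65.6
finger_force: 0.0
shift [-0.27 -0.32  5.65] roll -0.01 pos [ 437.9 -258.9   87.3] yaw 135.0 j [-0.61  0.36  1.77  0.    1.01 -1.39] t 9.1
```

View pics/g2.png

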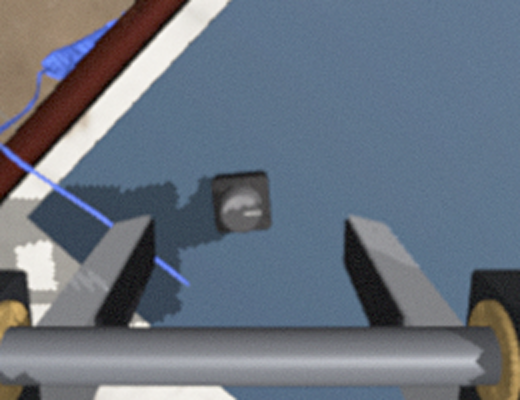

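Knob top at (240,208) and the base almost square to the gripper, so I'll re-measure and descend.

```bash
python3 -c "
from h import *
p=manip.camera_params('wrist');k=pix(p,250,204,28);print(k, pix(p,130+213/2,100+178/2,14),pix(p,130+267/2,100+172/2,14))
k=(k+[437.5,-263,28])/2
go(k[0],k[1],30.8,135)"
```

```text
[ 435.87402029 -262.43247145   28.        ] [ 420.14929135 -264.17581381   14.        ] [ 435.38747178 -245.00253533   14.        ]
shift [-0.19 -0.36  5.65] roll -0.01 pos [ 437.9 -258.9   87.3] yaw 135.0 j [-0.61  0.36  1.77  0.    1.01 -1.39] t 9.1
```

```bash
python3 -m creep '[[0.4,[-0.2,-0.4,2],0],[0.4,[-0.2,-0.4,4],0],[0.4,[-0.2,-0.4,5],0],[0.4,[-0.2,-0.4,5.5],0],[0.4,[-0.2,-0.4,5.6],0],[0.4,[-0.2,-0.4,5.6],0]]' 25
python3 -c "
from h import *
go(436.5,-262.8,30.5,135)"
```

```text
clock: 9.7
eef_pos: [437.0, -263.8, 32.1]
eef_rot: [3.141, 0.001, 2.356]
wrist_force: [-0.7, -0.3, -0.3]
finger_gap: 65.8
finger_force: 0.0
shift [0.11 0.04 0.16] roll -0.01 pos [ 437.  -263.8   32.1] yaw 135.0 j [-0.61  0.46  1.8   0.    0.89 -1.4 ] t 9.7
```

```bash
python3 -m creep '[[0.4,[0.1,0,0.15],0],[-1,[0.1,0,0.15],0],[-1,[0.1,0,0.15],0],[-1,[0.1,0,0.15],0],[-1,[0.1,0,0.15],0],[-1,[0.1,0,0.15],0],[-1,[0.1,0,0.15],0],[-1,[0.1,0,0.15],0],[-1,[0.1,0,0.15],0]]' 25
python3 -m creep '[[-1,[0,0,-1],0],[-1,[0,0,-4],0],[-1,[0,0,-8],0],[-1,[0,0,-10],0],[-1,[0,0,-10],0],[-1,[0,0,-10],0]]'
python3 -c "
from h import *
go(448,113.5,100,92.6)"
```

```text
clock: 10.6
eef_pos: [435.8, -263.1, 29.8]
eef_rot: [-3.142, -0.0, 2.355]
wrist_force: [-0.2, -0.2, 0.3]
finger_gap: 18.0
finger_force: 25.0
clock: 11.2
eef_pos: [435.7, -263.1, 129.8]
eef_rot: [3.142, 0.0, 2.355]
wrist_force: [0.2, -0.6, -0.7]
finger_gap: 17.8
finger_force: 25.0
shift [25.79 27.47  2.97] roll 8.47 pos [ 435.7 -263.1  129.8] yaw 134.9 j [-0.62  0.3   1.74  0.    1.1  -1.4 ] t 11.2
```

```bash
python3 -m creep '[[-1,[25.8,27.5,0],8.5],[-1,[25.8,27.5,0],8.5],[-1,[25.8,27.5,0],8.5],[-1,[25.8,27.5,0],8.5],[-1,[25.8,27.5,0],8.5],[-1,[25.8,27.5,0],8.5],[-1,[25.8,27.5,0],8.5],[-1,[25.8,27.5,0],8.5],[-1,[25.8,27.5,0],8.5],[-1,[25.8,27.5,3],8.5],[-1,[25.8,27.5,6],8.5],[-1,[25.8,27.5,6],8.5]]' 25
python3 -m creep '[[-1,[0,0,0],0],[-1,[0,0,0],0],[-1,[0,0,0],0]]' 
python3 -c "
from h import *
snap('wrist','p2.png',crop=(100,90,400,300),k=2)
go(448,113.5,32,92.6)"
```

```text
clock: 12.4
eef_pos: [445.8, 112.9, 66.0]
eef_rot: [-3.134, 0.001, 1.613]
wrist_force: [-0.2, -1.1, 0.0]
finger_gap: 18.3
finger_force: 25.0
clock: 12.7
eef_pos: [448.8, 113.6, 70.9]
eef_rot: [3.14, -0.0, 1.613]
wrist_force: [-0.6, 0.2, -0.3]
finger_gap: 18.3
finger_force: 25.0
shift [-0.01 -0.08  3.88] roll -0.04 pos [448.8 113.6  70.8] yaw 92.4 j [ 0.17  0.3   1.91 -0.    0.93  0.13] t 12.8
```

View pics/p2.png

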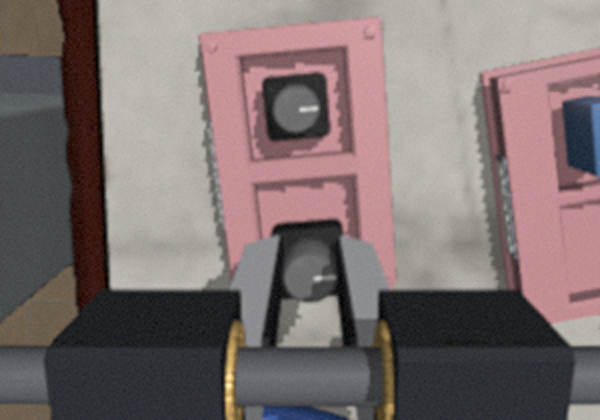

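The part is over the pocket, which has its far edge at (254,183)–(354,176). Checking the offset:

```bash
python3 - <<'E'
from h import *
p=manip.camera_params('wrist')
P=[pix(p,100+x/2,90+y/2,14)[:2] for x,y in [(202,34),(382,18),(254,183),(354,176)]]
for a in P: print(a.round(1))
for i in (0,2):
    d=P[i+1]-P[i];L=np.linalg.norm(d);d/=L;n=np.array([d[1],-d[0]]);m=(P[i]+P[i+1])/2
    print('len',L,'yaw',np.degrees(np.arctan2(d[1],d[0])),'pocket c',m+n*(82 if i==0 else 21))
E
python3 -m creep '[[-1,[0,0,2],0],[-1,[0,0,3],0],[-1,[0,0,3.4],0],[-1,[0,0,3.5],0],[-1,[0,0,3.5],0]]' 25
```

```text
[403.  190.5]
[473.3 199.5]
[424.7 131.4]
[466.2 136.2]
len 70.84293481679543 yaw 7.3559621203726815 pocket c [448.64076408 113.67511563]
len 41.75493713946793 yaw 6.5638562840092645 pocket c [447.87978888 112.97017043]
clock: 13.25
eef_pos: [448.5, 113.8, 35.2]
eef_rot: [3.141, -0.0, 1.613]
wrist_force: [-0.1, 0.2, -0.2]
finger_gap: 18.1
finger_force: 25.0
```

Centred to within 1 mm. Lower to contact.

```bash
python3 -m creep '[[-1,[0,0,0.2],0],[-1,[0,0,0.3],0],[-1,[0,0,0.3],0],[-1,[0,0,0.3],0]]' 25|egrep 'eef_pos|wrist'; python3 -m creep '[[-1,[0,0,0.07],0],[-1,[0,0,0.07],0],[-1,[0,0,0.07],0]]' |egrep 'eef_pos|wrist'
```

```text
eef_pos: [448.3, 113.7, 31.9]
wrist_force: [0.3, 0.9, 0.3]
eef_pos: [448.4, 113.8, 31.7]
wrist_force: [-3.4, -0.2, 9.2]
```

```bash
python3 -m creep '[[0.2,[0,0,-0.05],0],[0.2,[0,0,-0.05],0],[0.2,[0,0,-0.05],0],[0.2,[0,0,-0.05],0],[0.2,[0,0,-1],0],[0.2,[0,0,-4],0],[0.2,[0,0,-9],0],[0.2,[0,0,-10],0],[0.2,[0,0,-10],0],[0.2,[0,0,-10],0]]' 25
python3 -c "
from h import *
go(440,-130,130,180);go(565,-131.6,130,180)"
```

```text
clock: 14.95
eef_pos: [447.8, 113.6, 130.3]
eef_rot: [-3.141, 0.0, 1.613]
wrist_force: [-0.2, 0.8, -0.7]
finger_gap: 56.1
finger_force: 0.0
shift [-24.31  -1.81   0.04] roll -17.51 pos [447.8 113.6 130.3] yaw 92.4 j [ 0.17  0.21  1.86 -0.    1.07  0.13] t 14.9
shift [-25.    10.67   0.03] roll -17.51 pos [447.8 113.6 130.3] yaw 92.4 j [ 0.17  0.21  1.86 -0.    1.07  0.13] t 14.9
```

```bash
python3 -m creep '[[0.2,[-24.3,-1.8,0],-17.5],[0.2,[-24.3,-1.8,0],-17.5],[0.2,[-24.3,-1.8,0],-17.5],[0.2,[-24.3,-1.8,0],-17.5],[0.2,[-24.3,-1.8,0],-17.5],[0.2,[-24.3,-1.8,0],-17.5],[0.2,[-25,10.7,0],-17.5],[0.2,[-25,10.7,0],-17.5],[0.2,[-25,10.7,0],-17.5],[0.2,[-25,10.7,0],-17.5],[0.2,[-25,10.7,0],-17.5],[0.2,[-25,10.7,0],-17.5]]' 25
python3 -m creep '[[0.2,[0,0,0],0],[0.2,[0,0,0],0],[0.2,[0,0,0],0]]'
python3 - <<'E'
from h import *
im=manip.camera('wrist');p=manip.camera_params('wrist')
h=cv2.cvtColor(im,cv2.COLOR_RGB2HSV)
m=((h[...,1]<40)&(h[...,2]>200)).astype(np.uint8)
n,l,st,c=cv2.connectedComponentsWithStats(m)
for i in range(1,n):
    if st[i,4]>100: print(st[i],pix(p,*c[i],44).round(1))
t=manip.camera('top');cv2.imwrite('pics/a.png',np.hstack([cv2.resize(im[80:300,100:400],None,fx=1.3,fy=1.3),cv2.resize(t[130:270,100:400],(390,286))])[:,:,::-1])
go(565,-131.6,39,180)
E
```

```text
clock: 16.15
eef_pos: [565.1, -131.3, 128.9]
eef_rot: [3.141, -0.003, -3.14]
wrist_force: [-1.3, -0.0, -0.6]
finger_gap: 56.8
finger_force: 0.0
clock: 16.45
eef_pos: [565.6, -131.5, 130.9]
eef_rot: [3.142, -0.0, 3.138]
wrist_force: [-0.3, 0.9, -0.2]
finger_gap: 56.4
finger_force: 0.0
[  6   0  28  15 311] [ 399.6 -329.3   44. ]
[  329     0   183   257 22451] [492.1  10.   44. ]
[   0   83   71  138 2226] [ 515.9 -333.1   44. ]
[  0 116  61 114 764] [ 544.7 -348.8   44. ]
[ 444  157   68   75 2236] [559.6  87.1  44. ]
[242 183  26  25 490] [ 566.4 -131.1   44. ]
[ 82 230  98  26 527] [ 608.2 -238.9   44. ]
[ 204  230  102   33 2898] [ 620.3 -130.6   44. ]
[ 179  294  101   29 1089] [ 683.  -166.6   44. ]
shift [ 0.07 -0.01  9.21] roll -0.03 pos [ 565.7 -131.5  131.1] yaw 179.9 j [-0.29  0.45  1.53  0.    1.16 -1.86] t 16.6
```

View pics/a.png

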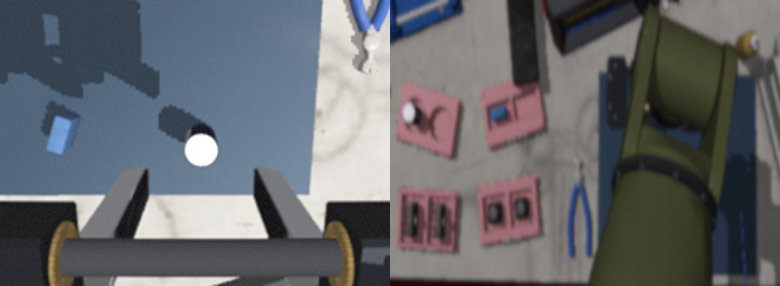

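Heat sink and pot both sit in their trays. The capacitor is centred at (566,-131), so down to it.

```bash
python3 -m creep '[[0.2,[0,0,4],0],[0.2,[0,0,7],0],[0.2,[0,0,9],0],[0.2,[0,0,9.6],0],[0.2,[0,0,9.6],0],[-1,[0,0,9.6],0],[-1,[0,0,9.6],0],[-1,[0,0,9.6],0],[-1,[0,0,9.6],0],[-1,[0,0,9.6],0],[-1,[0,0,9.6],0],[-1,[0,0,9.6],0]]' 25
python3 -m creep '[[-1,[0,0,-1],0],[-1,[0,0,-4],0],[-1,[0,0,-8],0],[-1,[0,0,-10],0],[-1,[0,0,-10],0],[-1,[0,0,-10],0]]'
python3 -c "
from h import *
go(450,-40,135,135);go(450,130,135,90);go(549,274,135,100)"
```

```text
clock: 17.75
eef_pos: [566.0, -131.5, 35.4]
eef_rot: [-3.141, 0.001, 3.141]
wrist_force: [0.5, 0.8, 3.3]
finger_gap: 24.3
finger_force: 25.0
clock: 18.35
eef_pos: [565.5, -131.4, 134.8]
eef_rot: [3.142, -0.0, 3.141]
wrist_force: [-0.4, -0.7, -0.4]
finger_gap: 24.3
finger_force: 25.0
shift [ 1.156e+01  9.130e+00 -1.000e-02] roll 8.99 pos [ 565.5 -131.4  134.8] yaw 179.9 j [-0.29  0.45  1.52 -0.    1.17 -1.86] t 18.4
shift [ 1.158e+01  2.613e+01 -1.000e-02] roll 17.99 pos [ 565.5 -131.4  134.8] yaw 179.9 j [-0.29  0.45  1.52 -0.    1.17 -1.86] t 18.4
shift [ 1.690e+00  4.054e+01 -2.000e-02] roll 15.99 pos [ 565.5 -131.4  134.8] yaw 179.9 j [-0.29  0.45  1.52 -0.    1.17 -1.86] t 18.4
```

```bash
python3 -m creep '[[-1,[11.6,9,0],9],[-1,[11.6,9,0],9],[-1,[11.6,9,0],9],[-1,[11.6,9,0],9],[-1,[11.6,26,0],18],[-1,[11.6,26,0],18],[-1,[11.6,26,0],18],[-1,[11.6,26,0],18],[-1,[1.7,40.5,0],18],[-1,[1.7,40.5,0],18],[-1,[1.7,40.5,0],18],[-1,[1.7,40.5,0],18]]' 25
python3 -m creep '[[-1,[0,0,0],0],[-1,[0,0,0],0],[-1,[0,0,0],0]]'
python3 -c "
from h import *
go(549,274,75,90)"
```

```text
clock: 19.55
eef_pos: [549.5, 276.0, 132.9]
eef_rot: [-3.139, 0.001, 1.565]
wrist_force: [0.5, -1.4, -1.2]
finger_gap: 24.0
finger_force: 25.0
clock: 19.85
eef_pos: [548.6, 272.6, 134.2]
eef_rot: [-3.14, 0.001, 1.569]
wrist_force: [-0.1, 0.0, -0.7]
finger_gap: 24.4
finger_force: 25.0
shift [0.15 0.05 5.92] roll -0.02 pos [548.6 272.6 134.2] yaw 89.9 j [ 0.4   0.52  1.42 -0.    1.2   0.4 ] t 19.9
```

```bash
python3 -m creep '[[-1,[0.1,0,3],0],[-1,[0.1,0,5],0],[-1,[0.1,0,6],0],[-1,[0.1,0,6],0],[-1,[0.1,0,6],0],[-1,[0.1,0,6],0]]' 25|grep eef
python3 -c "
from h import *
snap('wrist','p3.png',crop=(100,90,400,300),k=2)
go(549,274,38,90)"
```

```text
eef_pos: [549.7, 274.6, 76.4]
eef_rot: [3.14, -0.001, 1.57]
shift [-0.07 -0.07  3.83] roll -0.01 pos [549.7 274.6  76.3] yaw 89.9 j [ 0.4   0.59  1.46 -0.    1.09  0.4 ] t 20.5
```

View pics/p3.png

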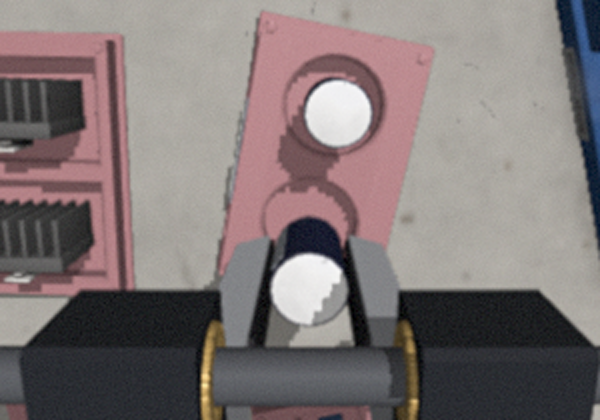

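The part hangs over the round pocket. The tray's far corners are (262,12) and (435,48), and the pocket rim spans x 263–357 with its top at (311,180).

```bash
python3 - <<'E'
from h import *
p=manip.camera_params('wrist')
f=lambda x,y:pix(p,100+x/2,90+y/2,14)[:2]
a,b=f(262,12),f(435,48);d=b-a;L=np.linalg.norm(d);d/=L;n=np.array([d[1],-d[0]])
print(L,np.degrees(np.arctan2(d[1],d[0])),(a+b)/2+82*n, f(263,225),f(357,225),f(311,180)-[0,20.5])
E
python3 -m creep '[[-1,[0,0,2],0],[-1,[0,0,3],0],[-1,[0,0,3.3],0],[-1,[0,0,3.4],0],[-1,[0,0,3.4],0]]' 25
```

```text
71.22014136245099 -11.232075921490061 [549.55380859 274.72986635] [529.36709401 273.58419838] [570.28217682 273.57182845] [550.23597133 273.07357532]
clock: 21.0
eef_pos: [549.5, 274.6, 41.6]
eef_rot: [3.141, -0.0, 1.57]
wrist_force: [-0.4, 1.1, -0.5]
finger_gap: 23.9
finger_force: 25.0
```

```bash
python3 -m creep '[[-1,[0,0,0.2],0],[-1,[0,0,0.35],0],[-1,[0,0,0.35],0],[-1,[0,0,0.35],0]]' 25|egrep 'eef_pos|wrist'; for i in 1 2; do python3 -m creep '[[-1,[0,0,0.06],0],[-1,[0,0,0.06],0],[-1,[0,0,0.06],0]]' |egrep 'eef_pos|wrist'; done
```

```text
eef_pos: [549.3, 274.5, 37.7]
wrist_force: [1.0, 1.0, -0.9]
eef_pos: [549.3, 274.6, 37.4]
wrist_force: [-1.5, -0.6, 5.5]
eef_pos: [549.4, 274.7, 37.3]
wrist_force: [-3.7, -1.9, 11.1]
```

```bash
python3 -m creep '[[0,[0,0,-0.05],0],[0,[0,0,-0.05],0],[0,[0,0,-0.05],0],[0,[0,0,-0.05],0],[0,[0,0,-1],0],[0,[0,0,-4],0],[0,[0,0,-9],0],[0,[0,0,-10],0],[0,[0,0,-10],0],[0,[0,0,-10],0]]' 25
python3 -c "
from h import *
go(450,100,135,120);go(450,-100,135,157.5);go(557,-242.8,135,157.5)"
```

```text
clock: 23.0
eef_pos: [548.8, 274.3, 135.5]
eef_rot: [-3.141, 0.0, 1.57]
wrist_force: [-0.0, -0.3, -0.1]
finger_gap: 47.3
finger_force: 0.0
shift [-17.44  -9.86   0.07] roll -6.01 pos [548.8 274.3 135.5] yaw 89.9 j [0.4  0.52 1.42 0.   1.21 0.4 ] t 23.0
shift [-37.44  -9.84   0.08] roll -13.51 pos [548.8 274.3 135.5] yaw 89.9 j [0.4  0.52 1.42 0.   1.21 0.4 ] t 23.0
shift [-51.71   0.88   0.07] roll -13.51 pos [548.8 274.3 135.5] yaw 89.9 j [0.4  0.52 1.42 0.   1.21 0.4 ] t 23.0
```

```bash
python3 -m creep '[[0,[-17.4,-9.8,0],-6],[0,[-17.4,-9.8,0],-6],[0,[-17.4,-9.8,0],-6],[0,[-17.4,-9.8,0],-6],[0,[-37.4,-9.8,0],-13.5],[0,[-37.4,-9.8,0],-13.5],[0,[-37.4,-9.8,0],-13.5],[0,[-37.4,-9.8,0],-13.5],[0,[-51.7,0.9,0],-13.5],[0,[-51.7,0.9,0],-13.5],[0,[-51.7,0.9,0],-13.5],[0,[-51.7,0.9,0],-13.5]]' 25
python3 -m creep '[[0,[0,0,0],0],[0,[0,0,0],0],[0,[0,0,0],0]]'
python3 - <<'E'
from h import *
im=manip.camera('wrist');p=manip.camera_params('wrist')
h=cv2.cvtColor(im,cv2.COLOR_RGB2HSV)
m=((h[...,1]>130)&(h[...,2]>130)&(abs(h[...,0].astype(int)-108)<12)).astype(np.uint8)
n,l,st,c=cv2.connectedComponentsWithStats(m)
for i in range(1,n):
    if st[i,4]>100:
        w=np.array([pix(p,u,v,28)[:2] for v,u in np.argwhere(l==i)],np.float32); print(st[i],cv2.minAreaRect(w))
go(557,-242.8,30.8,157.5)
E
```

```text
clock: 24.2
eef_pos: [555.9, -241.1, 134.4]
eef_rot: [3.141, -0.003, 2.748]
wrist_force: [0.4, 0.4, 0.6]
finger_gap: 47.1
finger_force: 0.0
clock: 24.5
eef_pos: [555.1, -238.4, 135.4]
eef_rot: [3.141, -0.002, 2.748]
wrist_force: [-0.5, 0.3, 0.9]
finger_gap: 47.0
finger_force: 0.0
[422   0  25  29 164] ((464.1017761230469, -21.975372314453125), (32.34602737426758, 6.217553615570068), 20.395498275756836)
[449   0   7  23 130] ((468.7593688964844, -5.340085983276367), (5.716146469116211, 18.727781295776367), 70.84956359863281)
shift [-0.34 -0.35 10.52] roll -0.0 pos [ 555.3 -238.3  136. ] yaw 157.5 j [-0.47  0.5   1.45  0.    1.2  -1.64] t 24.6
```

```bash
python3 -m creep '[[0,[-0.3,-0.3,0],0],[0,[-0.3,-0.3,0],0],[0,[-0.3,-0.3,0],0]]' | grep eef
python3 - <<'E'
from h import *
im=manip.camera('wrist');p=manip.camera_params('wrist')
u,v=map(int,proj(p,[557,-242.8,28]));h=cv2.cvtColor(im,cv2.COLOR_RGB2HSV).astype(int);print(u,v,im[v,u],h[v,u],im[v-40,u])
r=im.astype(int);m=np.linalg.norm(r-r[v,u],axis=2)<35
m=m.astype(np.uint8);n,l,st,c=cv2.connectedComponentsWithStats(m);i=l[v,u]
w=np.array([pix(p,a,b,28)[:2] for b,a in np.argwhere(l==i)],np.float32);print(st[i],cv2.minAreaRect(w))
go(557,-242.8,30.8,157.5)
E
```

```text
eef_pos: [557.4, -243.1, 136.6]
eef_rot: [-3.142, 0.0, 2.748]
254 188 [107 147 202] [107 120 202] [ 83  99 121]
[249 176  13  28 318] ((558.4393310546875, -242.49551391601562), (12.085527420043945, 28.830448150634766), 70.20756530761719)
shift [ 0.06  0.02 10.58] roll -0.01 pos [ 557.4 -243.2  136.6] yaw 157.5 j [-0.47  0.5   1.44 -0.    1.2  -1.65] t 24.9
```

```bash
python3 -m creep '[[0,[-0.1,0,4],-0.5],[0,[-0.1,0,8],-0.5],[0,[-0.1,0,10],-0.5],[0,[-0.1,0,10.5],-0.5],[0,[-0.1,0,10.5],-0.5],[0,[-0.1,0,10.5],-0.5],[0,[-0.1,0,10.5],-0.5]]' 25
python3 -c "
from h import *
go(558,-242.6,30.8,160.2)"
```

```text
clock: 25.6
eef_pos: [559.0, -244.1, 32.9]
eef_rot: [-3.141, 0.002, 2.791]
wrist_force: [-0.5, 0.2, 0.5]
finger_gap: 47.0
finger_force: 0.0
shift [0.15 0.1  0.21] roll -0.05 pos [ 559.  -244.1   32.9] yaw 159.9 j [-0.47  0.63  1.5   0.    1.01 -1.69] t 25.6
```

```bash
python3 -m creep '[[0,[0.1,0.1,0.2],0],[0,[0.1,0.1,0.2],0],[-1,[0.1,0.1,0.2],0],[-1,[0.1,0.1,0.2],0],[-1,[0.1,0.1,0.2],0],[-1,[0.1,0.1,0.2],0],[-1,[0.1,0.1,0.2],0],[-1,[0.1,0.1,0.2],0],[-1,[0.1,0.1,0.2],0],[-1,[0.1,0.1,0.2],0]]' 25
python3 -m creep '[[-1,[0,0,-1],0],[-1,[0,0,-4],0],[-1,[0,0,-8],0],[-1,[0,0,-10],0],[-1,[0,0,-10],0],[-1,[0,0,-10],0]]'
python3 -c "
from h import *
go(450,-100,130,135);go(450,80,130,104.4);go(575.2,109,130,104.4)"
```

```text
clock: 26.6
eef_pos: [557.7, -242.5, 29.4]
eef_rot: [3.142, -0.0, 2.791]
wrist_force: [-0.6, 0.1, -0.8]
finger_gap: 12.4
finger_force: 25.0
clock: 27.2
eef_pos: [557.6, -242.4, 129.5]
eef_rot: [-3.142, 0.0, 2.791]
wrist_force: [-0.3, -1.0, 0.1]
finger_gap: 12.5
finger_force: 25.0
shift [15.    9.69 -0.05] roll 4.99 pos [ 557.6 -242.4  129.5] yaw 159.9 j [-0.47  0.51  1.44 -0.    1.19 -1.69] t 27.2
shift [21.17 26.59 -0.06] roll 11.11 pos [ 557.6 -242.4  129.5] yaw 159.9 j [-0.47  0.51  1.44 -0.    1.19 -1.69] t 27.2
shift [10.41 33.61 -0.05] roll 11.11 pos [ 557.6 -242.4  129.5] yaw 159.9 j [-0.47  0.51  1.44 -0.    1.19 -1.69] t 27.2
```

```bash
python3 -m creep '[[-1,[15,9.7,0],5],[-1,[15,9.7,0],5],[-1,[15,9.7,0],5],[-1,[15,9.7,0],5],[-1,[21.2,26.6,0],11.1],[-1,[21.2,26.6,0],11.1],[-1,[21.2,26.6,0],11.1],[-1,[21.2,26.6,0],11.1],[-1,[10.4,33.6,0],11.1],[-1,[10.4,33.6,0],11.1],[-1,[10.4,33.6,0],11.1],[-1,[10.4,33.6,0],11.1]]' 25
python3 -m creep '[[-1,[0,0,2],0],[-1,[0,0,4],0],[-1,[0,0,6],0],[-1,[0,0,6],0],[-1,[0,0,6],0],[-1,[0,0,6],0]]'
python3 - <<'E'
from h import *
im=manip.camera('wrist');p=manip.camera_params('wrist')
cv2.imwrite('pics/p4.png',cv2.resize(im[90:300,100:400],None,fx=2,fy=2,interpolation=cv2.INTER_CUBIC)[:,:,::-1])
go(575.2,109,35,104.4)
E
```

```text
clock: 28.4
eef_pos: [576.8, 109.7, 127.1]
eef_rot: [-3.139, -0.0, 1.824]
wrist_force: [-0.4, -0.7, -0.5]
finger_gap: 12.4
finger_force: 25.0
clock: 29.0
eef_pos: [575.5, 108.8, 70.3]
eef_rot: [3.141, 0.0, 1.823]
wrist_force: [0.7, 0.2, 0.2]
finger_gap: 12.7
finger_force: 25.0
shift [ 0.03 -0.04  3.54] roll 0.01 pos [575.6 108.8  70.4] yaw 104.4 j [ 0.12  0.54  1.56  0.    1.05 -0.13] t 29.1
```

View pics/p4.png

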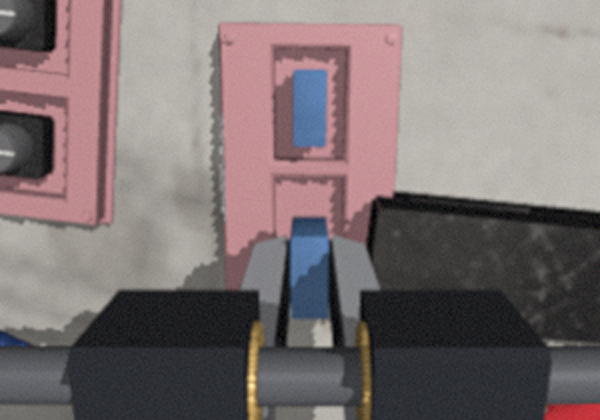

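The relay is over the pocket, with the black bar close on the right (its edge at (375,200)–(370,245)). Checking the fit and the finger clearance:

Run:
```python
from h import *
p=manip.camera_params('wrist');s=manip.read_state();M=R.from_euler('xyz',s['eef_rot']).as_matrix()
f=lambda x,y,z=14:pix(p,100+x/2,90+y/2,z)
for a in [(220,25),(402,26),(274,175),(347,175)]: print(f(*a).round(1),(M.T@(f(*a)-s['eef_pos'])).round(1))
for z in (0,29): 
  for a in [(375,200),(370,245),(393,195)]: print('bar z',z,(M.T@(f(*a,z)-s['eef_pos'])).round(1))
```

```text
[521.1 179.6  14. ] [ 82.2 -35.2  56.4]
[590.1 197.1  14. ] [81.9 36.  56.5]
[555.7 126.8  14. ] [ 22.4 -14.9  56.4]
[585.  134.4  14. ] [22.4 15.4 56.5]
bar z 0 [ 8.3 29.1 70.5]
bar z 0 [-12.8  27.5  70.5]
bar z 0 [10.6 37.1 70.5]
bar z 29 [15.4 25.5 41.5]
bar z 29 [-3.1 24.  41.5]
bar z 29 [17.5 32.5 41.5]
```

The pocket is centred. I'll sit 3 mm away from the bar and open only slightly on release.

```bash
python3 -m creep '[[-1,[0,-0.3,1],0],[-1,[0,-0.3,2.4],0],[-1,[0,-0.3,3.3],0],[-1,[0,-0.3,3.5],0],[-1,[0,-0.3,3.5],0],[-1,[0,-0.3,3.5],0]]' 25 | egrep 'eef_pos|wrist';  python3 -m creep '[[-1,[0,0,0.15],0],[-1,[0,0,0.25],0],[-1,[0,0,0.25],0],[-1,[0,0,0.25],0]]' 25|egrep 'eef_pos|wrist'
```

```text
eef_pos: [572.6, 108.1, 34.6]
wrist_force: [-0.2, 0.1, 0.2]
eef_pos: [572.5, 108.1, 32.0]
wrist_force: [-0.1, -0.7, 0.3]
```

```bash
for i in 1 2; do python3 -m creep '[[-1,[0,0,0.06],0],[-1,[0,0,0.06],0],[-1,[0,0,0.06],0]]' |egrep 'eef_pos|wrist'; done
```

```text
eef_pos: [572.5, 108.1, 31.3]
wrist_force: [0.0, 0.3, 0.8]
eef_pos: [572.5, 108.1, 31.3]
wrist_force: [-3.2, -0.2, 7.2]
```

```bash
python3 -m creep '[[-0.6,[0,0,-0.04],0],[-0.6,[0,0,-0.04],0],[-0.6,[0,0,-0.04],0],[-0.6,[0,0,-0.04],0],[-0.6,[0,0,-0.04],0]]' 25
python3 -m creep '[[-0.6,[0,0,-0.5],0],[-0.6,[0,0,-1.5],0],[-0.6,[0,0,-3],0],[-0.6,[0,0,-6],0],[-0.6,[0,0,-11],0],[-0.6,[0,0,-15],0],[-0.6,[0,0,-15],0],[-0.6,[0,0,-15],0]]'
python3 - <<'E'
from h import *
im=manip.camera('wrist');p=manip.camera_params('wrist');r=im.astype(int)
u,v=map(int,proj(p,[572.5,108.1,30]));print(u,v,im[v,u])
# relay top vs expected at z=30
m=(np.linalg.norm(r-r[v,u],axis=2)<35).astype(np.uint8);n,l,st,c=cv2.connectedComponentsWithStats(m)
w=np.array([pix(p,a,b,30)[:2] for b,a in np.argwhere(l==l[v,u])],np.float32);print(cv2.minAreaRect(w))
go(480,0,180,104)
E
```

```text
clock: 31.15
eef_pos: [572.4, 108.1, 31.0]
eef_rot: [-3.141, -0.0, 1.823]
wrist_force: [-0.2, -0.4, -0.6]
finger_gap: 18.9
finger_force: 0.0
clock: 31.95
eef_pos: [572.6, 108.1, 182.8]
eef_rot: [3.139, 0.0, 1.823]
wrist_force: [0.2, -0.5, -0.3]
finger_gap: 18.8
finger_force: 0.0
255 180 [ 89 122 169]
((570.7978515625, 107.49156188964844), (10.791543960571289, 27.923124313354492), 14.507594108581543)
shift [ -8.17 -11.62   0.13] roll 0.09 pos [572.1 108.1 181.3] yaw 104.4 j [ 0.12  0.4   1.47  0.    1.27 -0.13] t 32.0
```

Run:
```python
from h import *
for n in ('top','scene','wrist'):
    im=manip.camera(n);p=manip.camera_params(n)
    h=cv2.cvtColor(im,cv2.COLOR_RGB2HSV);m=((h[...,1]<45)&(h[...,2]>185)).astype(np.uint8)
    u,v=proj(p,[549.3,274.7,46]);k,l,st,c=cv2.connectedComponentsWithStats(m)
    for i in range(1,k):
        if np.hypot(*(c[i]-[u,v]))<12 and st[i,4]>8: print(n,(u,v),pix(p,*c[i],46).round(1),st[i])
```

```text
wrist (np.float64(274.93177693017174), np.float64(20.16486780549394)) [548.5 273.9  46. ] [263   9  23  25 469]
```

```bash
python3 -c "
from cell import manip
print(manip.sign_off())"
```

```text
the job is handed in; nothing more can be done
None
```

All four spares are in their matching trays, upright and lowered until they met the pocket floor, and everything is released. I handed the job in at about 32 s; the arm's path kept clear of the flux bottle and side cutter, but I didn't re-check either of them at the end.

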